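Canister off the tripod

ROBOT

A 6-joint arm with a two-finger parallel gripper is mounted at the origin on a cart in front of the work surface, level with it; the furniture and walls round the work are solid. World frame = base frame: x ahead of the robot, y to its left, z up, the work surface at z = 0. Lengths are in m, angles in rad, forces in N, time in s.
With the tool pointing down it reaches from about 0.425 to 0.95 m from the base axis. Payload 3.5 kg.
Tool frame: the origin (TCP) lies on the mounting face of the last link; the fingertips stand 173 mm ahead of it and the grasp point (between the pads) lies 155 mm ahead of it; z points along the fingers, x is the direction in which the jaws open and shut, and the axes are right-handed (so a half turn about z gives the same grasp; the last joint's range is limited). The gripper opens to 85 mm and grips with 20 to 120 N. Pads are 22 mm wide; open, the fingers measure 114 mm over their backs; the gripper's body (76 mm by 85 mm) begins 54 mm behind the grasp point. The pads swing forward as they close: fully open they stand 13 mm farther back than shut.
Start: joints at [0.992, 0.286, 1.577, -0, 1.279, -0.15], TCP at [0.281, 0.614, 0.405] pointing down, gripper open.
Joint ranges: [-2.77, 2.77], [-0.9, 2.22], [0.21, 2.48], [-1.53, 4.67], [0.24, 2.81], [-2.84, 2.84]. Speed limits (rad/s): [2.79, 2.79, 3.14, 3.14, 3.14, 3.14].

INTERFACE

Orientations are given as a rotation vector (axis times angle).
In Python, from cell import bot gives the robot as it stands.
- The arm moves only by the shell command python3 -m handwheel 'ROWS' [OPENING] [FORCE]. ROWS is JSON, one flat list of numbers, 6 for each row, row after row: the shift along the tool's x, y, z in cm, then the turn, a rotation vector about the tool's x, y, z in degrees. In form: [tx, ty, tz, rx, ry, rz, tx, ty, tz, rx, ry, rz, ...]. A call has 1 to 12 rows; each row is the pose to reach, as a shift and turn from the pose commanded when the call began, along the tool's axes at that moment; what a row does not reach only later rows make up. A row lasts 1/10 s, in which the tool goes at most 50 mm and 8.59 degrees, less where a joint would pass 70% of its speed; a pose out of reach is approached as far as the arm can. A call with a gripper value outside its range is refused whole. OPENING is the closure, from -1 (fully open) to 1 (shut), set as the call begins (- or left out, the last holds). The fingers move at their own pace and stop on an object; FORCE is the grip in N (left out, the last holds). Time passes only in rows, so rows that repeat a pose let the fingers close. It gives the time, the measured TCP pose, the force and the opening at its end, in the units of the state.
- bot.sense(): the state, without advancing time (a new reading comes with each control period).
- bot.capture(name): name is "scene" or "side" or "wrist"; returns the picture (384x512x3 uint8, red, green, blue); there is no depth.
- bot.calibration(name): a dict with "camera_matrix" (3x3 intrinsics, pixels), "R" (3x3) and "t" (3): a world point X has camera coordinates R X + t; the wrist camera has in their place "hand_eye" (4x4, takes a point from camera to tool coordinates, whose origin is the TCP and whose axes are the tool frame's). Camera axes: x right, y down, z forward; pixel columns grow to the right and rows downward; lengths in m; the calibration is good to about 2 mm. A picture is of the moment at which its call begins: read the wrist's pose just before it. calibration takes no time and is no camera call.
- bot.close_job(): hands the job in, once; it reports no verdict.
Trained networks look in the newest picture that a camera, given by its name, has taken for a name from the list of things; names that differ only in an ending like _2 or _b are one class to them, and where a whole thing is asked for, a point or a joint stands for the part that bears it (a point fixed in the world has none). Each returns a list of dicts, best first, with "score" (0 to 1); they miss things now and then, are a little off and sometimes report something else, mostly with a low value. They report only what shows in the picture. A call takes as long as a camera call.
- bot.search_frame(camera, target): "point" ([column, row] in pixels, amid what is visible of it).
- bot.masks_of(camera, target): "pixels" (384x512 bool, what is visible of it) and "point" ([column, row] in pixels, amid what is visible of it).
- bot.place_of(camera, target): "point" ([column, row] in pixels: a listed point, or the origin of a listed thing).
The state is a dict: "t": time; "joint_pos": joint angles; "qd": joint speeds; "joint_torque": joint torques, N m; "eef_pos": TCP position; "orientation": TCP orientation; "force": force on the tool from outside, world axes, zero at the start; "ft_torque": the same for the moment, N m; "width": finger opening in m.
Only numpy, scipy, OpenCV 4.12 (cv2) and the standard library are available. Lean on these libraries where they do the work, as an engineer would, in place of code of your own. Each camera call takes 0.05 s, during which the arm holds its last target.

TASK

Clear the tripod stand: lift the steel canister off it by the black handle and set it down gently and upright in the middle of the round cork mat, so that its whole base is on the mat, then let go. Carry it level and do not drop it; leave the tripod standing where it is and do not disturb the glassware and bottles round about.

Things in the scene. Friction and masses are not known exactly. Their poses are not given: they have to be found in the camera images.
- canister_handle (a point): Centre of the black handle of the steel canister: a straight bar with rounded edges, 66 mm long along its x axis, 18 mm wide (y) and 18 mm high (z), rigidly fixed above the lid of the canister by a steel bow. z points up out of the lid. The bar is centred over the canister's axis, with 36 mm free below it down to the lid, so it can be pinched from above across its 18 mm width (along y). The canister weighs about 0.45 kg (0.36 to 0.58 kg).
- canister_base (a point): Centre of the underside of the same canister: a closed upright steel cylinder, 86 mm in diameter, with a lid 91 mm in diameter; 92 mm high to the top of the lid, 146 mm high to the top of the handle. The handle's centre is 137 mm straight above this point. The bow of the handle measures 105 mm across. It starts standing on the tripod.
- stand: Tripod stand, loose, 1.2 kg: a white round plate, 114 mm in diameter, in a dark steel ring on three splayed legs with rubber feet (feet 142 mm across). Origin on the worktop below its centre, z up. The plate's top is 100 mm above the origin; three stops rise 12 mm above the plate round the canister's base, so the canister must be lifted at least that much to come off.
- mat_top (a point): Centre of the top face of the round cork mat, 140 mm in diameter and 8 mm thick, stuck to the worktop to the left or right of the tripod (their sides change about). z up.
- beaker_mid (a point): Middle (46 mm above its underside) of a glass beaker, 75 mm in diameter, 92 mm high: a bystander.
- amber_bottle_mid (a point): Middle (62 mm above its underside) of a brown bottle with a black cap, 60 mm in diameter, 125 mm high: a bystander.
- white_bottle_mid (a point): Middle (67 mm above its underside) of a white plastic bottle with a white cap, 54 mm in diameter, 135 mm high: a bystander.
- conical_flask_mid (a point): Middle (65 mm above its underside) of a conical glass flask, 83 mm in diameter, 130 mm high: a bystander.

How it is judged:
On the way:
1. the canister is lifted clear of the tripod, level, in the gripper (z of canister_base in the frame of stand above 0.115 m and angle between canister_base's own z axis and vertical below 0.35 rad and contact force between the fingers and canister above 1 N), for 0.2 s.
At the end, for the whole second after the job is handed in: The canister stands upright (within 0.08 rad) and still on the cork mat, its base resting on the mat's top (within 4 mm) and centred within 25 mm, so that its whole base is on the mat, and is let go; the tripod stands upright (within 0.08 rad) within 30 mm of where it was (horizontal distance between canister_base and mat_top below 0.025 m and z of canister_base in the frame of mat_top between -0.004 and 0.004 m and angle between each of canister_base, stand's own z axis and vertical below 0.08 rad and linear speed of canister below 0.02 m/s and contact force between canister and mat above 1 N and contact force between the arm and canister below 0.1 N and distance of stand from where it was at the start of the episode below 0.03 m); the robot touches nothing.
It fails at once if the canister tipped more than 0.45 rad (angle between canister_base's own z axis and vertical above 0.45 rad).
It fails at once if the canister fell: faster than 0.4 m/s (a drop of about 8 mm) with the fingers off it (linear speed of canister above 0.4 m/s and contact force between the fingers and canister below 0.2 N).
It fails at once if the tripod tipped more than 0.3 rad or was shifted more than 50 mm (angle between stand's own z axis and vertical above 0.3 rad or distance of stand from where it was at the start of the episode above 0.05 m).
It fails at once if a bystander (beaker, brown bottle, white bottle or conical flask) was moved more than 30 mm or tipped (distance of any of beaker_mid, amber_bottle_mid, white_bottle_mid, conical_flask_mid from where it was at the start of the episode above 0.03 m or angle between any of beaker_mid, amber_bottle_mid, white_bottle_mid, conical_flask_mid's own z axis and vertical above 0.3 rad).
It also fails if it takes over 37 s, if anything falls off the work surface, if the arm or the gripper's body presses on something with over 40 N, if the wrist force passes 120 N, or if a joint passes its speed limit or range.

## Working session

There is one attempt and no reset: what is moved stays moved. The work goes in short steps, Python scripts to look and compute and a shell command to move; the robot and the scene stay as the last step left them, time stands still between calls to the robot, and variables do not carry over. Pictures are saved under pics/ and viewed, and the job is handed in when it is done.

```bash
ls; mkdir -p pics; python3 - <<'E'
from cell import bot
import cv2
s=bot.sense(); print(s)
for n in ("scene","side","wrist"):
    im=bot.capture(n); cv2.imwrite(f"pics/{n}0.png",im[:,:,::-1])
    c=bot.calibration(n); print(n,c)
    for t in ("canister_handle","canister_base","stand","mat_top","beaker_mid","amber_bottle_mid","white_bottle_mid","conical_flask_mid"):
        r=bot.place_of(n,t); print(n,t,[(x["point"],round(x["score"],2)) for x in r[:2]])
E
```

```text
pics
{'t': 0.0, 'joint_pos': array([ 9.91972995e-01,  2.87189440e-01,  1.57817975e+00,  5.61632460e-06,
        1.27861822e+00, -1.50007784e-01]), 'qd': array([-0.0006784 , -0.0003849 ,  0.00048912, -0.00100246,  0.00088244,
       -0.00325271]), 'joint_torque': array([-3.99178534e-04, -4.06000972e+01, -2.92619634e+01, -2.02844212e-04,
        5.87258226e-03,  9.83607521e-06]), 'eef_pos': array([0.28049884, 0.61368152, 0.40332936]), 'orientation': array([ 2.64241015,  1.69739331, -0.00343562]), 'force': array([ 0.01436248,  0.12773991, -0.30956763]), 'ft_torque': array([-0.03054685, -0.00211878, -0.01063162]), 'width': 0.08499690937406096}
scene {'camera_matrix': array([[388.45933013,   0.        , 252.23512553],
       [  0.        , 388.45933013, 193.89169635],
       [  0.        ,   0.        ,   1.        ]]), 'R': array([[-0.9680117 ,  0.25077437,  0.00809745],
       [ 0.20888105,  0.82333945, -0.52771285],
       [-0.13900381, -0.50914081, -0.84938424]]), 't': array([ 0.52311565, -0.12430934,  1.59124041])}
scene canister_handle [([222.9, 212.6], 0.71), ([307.3, 255.1], 0.57)
[... 1188 characters left out ...]
   , 253.93764894],
       [  0.        , 337.82870898, 189.78938743],
       [  0.        ,   0.        ,   1.        ]]), 'hand_eye': array([[ 9.99999982e-01,  6.90144404e-05,  1.74794038e-04,
        -1.29862493e-03],
       [-1.17189349e-04,  9.56134113e-01,  2.92929247e-01,
        -7.47699444e-02],
       [-1.46910194e-04, -2.92929263e-01,  9.56134104e-01,
         3.14509012e-02],
       [ 0.00000000e+00,  0.00000000e+00,  0.00000000e+00,
         1.00000000e+00]])}
wrist canister_handle []
wrist canister_base []
wrist stand [([163.8, 351.8], 0.75)]
wrist mat_top []
wrist beaker_mid [([162.6, 352.8], 0.72)]
wrist amber_bottle_mid []
wrist white_bottle_mid []
wrist conical_flask_mid []
```

View pics/scene0.png

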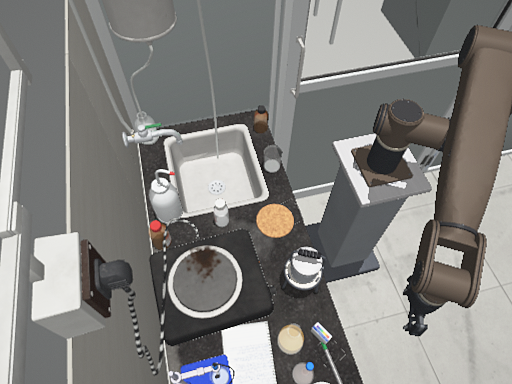

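View pics/side0.png

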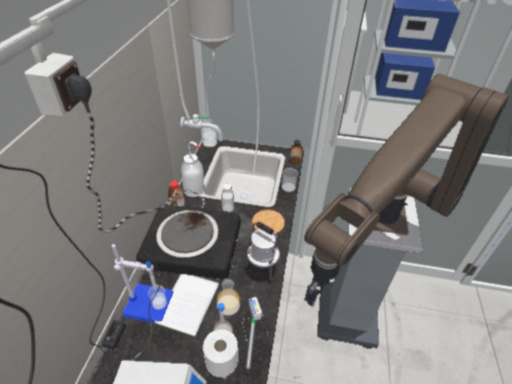

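View pics/wrist0.png

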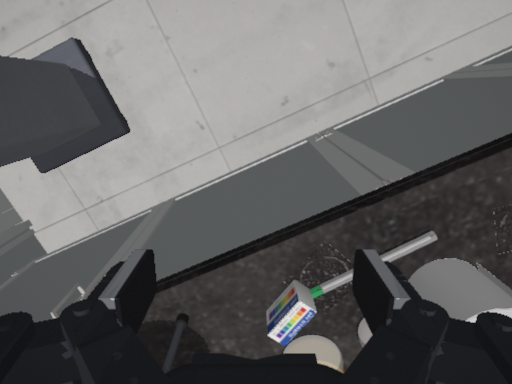

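```bash
cat > h.py <<'E'
import numpy as np, cv2
from cell import bot
def ray(n,p,pose=None):
    c=bot.calibration(n);K=c["camera_matrix"]
    d=np.linalg.solve(K,[p[0],p[1],1.])
    if n=="wrist":
        T=np.eye(4);T[:3,:3]=cv2.Rodrigues(np.array(pose[1]))[0];T[:3,3]=pose[0];T=T@c["hand_eye"]
        return T[:3,3],T[:3,:3]@d
    return -c["R"].T@c["t"],c["R"].T@d
def onz(n,p,z,pose=None):
    o,d=ray(n,p,pose);return o+d*(z-o[2])/d[2]
def tri(rs):
    A=np.zeros((3,3));b=np.zeros(3)
    for o,d in rs:
        d=d/np.linalg.norm(d);P=np.eye(3)-np.outer(d,d);A+=P;b+=P@o
    X=np.linalg.solve(A,b)
    return X,[np.linalg.norm((np.eye(3)-np.outer(d,d)/(d@d))@(X-o)) for o,d in rs]
def proj(n,X):
    c=bot.calibration(n);q=c["camera_matrix"]@(c["R"]@np.array(X)+c["t"]);return q[:2]/q[2]
E
python3 - <<'E'
from h import *
np.set_printoptions(precision=4,suppress=True)
print("handle",tri([ray("scene",(307.3,255.1)),ray("side",(265.3,230))]))
print(onz("scene",(307.3,255.1),.237),onz("side",(265.3,230),.237))
print("base",onz("scene",(299.2,273),.1),onz("side",(263,254.2),.1))
print("stand",onz("scene",(299.8,279.7),.0),onz("side",(262.9,274.1),.0))
for n in("scene","side"):
    im=cv2.imread(f"pics/{n}0.png")
    hsv=cv2.cvtColor(im,cv2.COLOR_BGR2HSV)
    m=cv2.inRange(hsv,(5,90,120),(22,255,255))
    k,l,s,c=cv2.connectedComponentsWithStats(m)
    for i in range(1,k):
        if s[i,4]>150: print(n,s[i],c[i],onz(n,c[i],.008))
    x,y=(230,170) if n=="scene" else (200,140)
    cv2.imwrite(f"pics/{n}0c.png",cv2.resize(im[y:y+190,x:x+130] if n=="scene" else im[y:y+190,x:x+130],None,fx=4,fy=3.15*4/3.15*0.78,interpolation=2))
for a,b,n in (((272.4,158.8),(290.6,180.7),"beaker"),((261.9,114.7),(295,152.4),"amber"),((221.6,211.6),(225.2,193.5),"white"),((296.4,335.6),(228.1,294.2),"flask")):
    print(n,tri([ray("scene",a),ray("side",b)]))
E
```

```text
handle (array([0.4741, 0.3876, 0.2196]), [np.float64(0.0023083297819118343), np.float64(0.002308329781911765)])
[0.4806 0.3956 0.237 ] [0.4706 0.4008 0.237 ]
base [0.4896 0.3967 0.1   ] [0.4738 0.3979 0.1   ]
stand [0.4727 0.3874 0.    ] [0.4675 0.4139 0.    ]
scene [ 256  204   38   34 1024] [274.626  220.3057] [0.4936 0.1498 0.008 ]
side [252 209  33  24 498] [269.7108 219.3072] [0.4869 0.1351 0.008 ]
beaker (array([ 0.4282, -0.1093,  0.0318]), [np.float64(0.0008589106074079339), np.float64(0.0008589106074079297)])
amber (array([ 0.4238, -0.3116,  0.0612]), [np.float64(0.010817427413061846), np.float64(0.010817427413061778)])
white (array([0.6833, 0.1256, 0.1139]), [np.float64(0.001047900551323987), np.float64(0.0010479005513240169)])
flask (array([0.5581, 0.5769, 0.0901]), [np.float64(0.0030261012005955296), np.float64(0.0030261012005956636)])
```

View pics/scene0c.png

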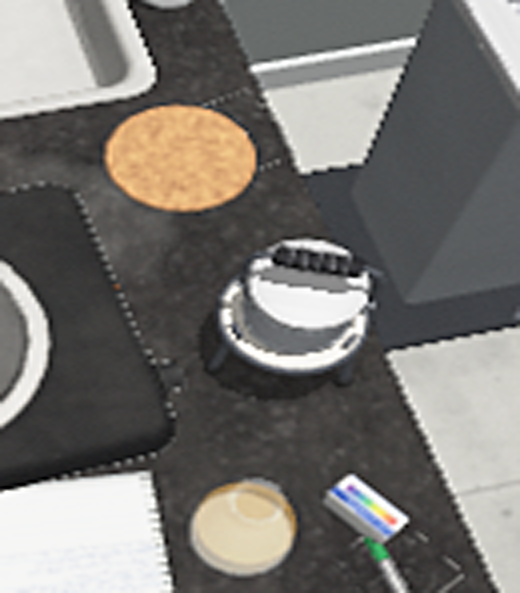

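View pics/side0c.png

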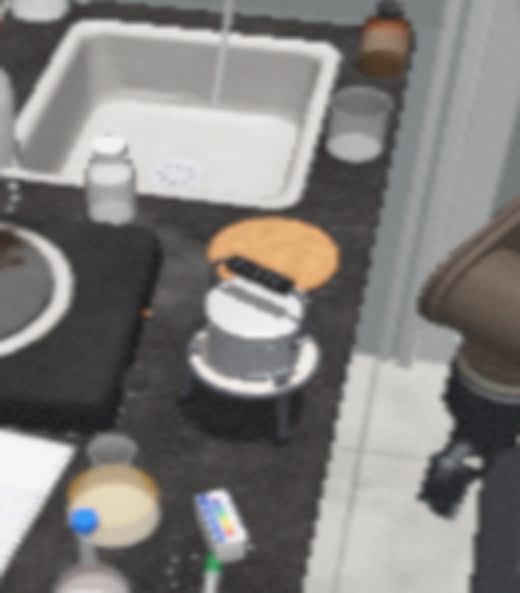

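```bash
cat >> h.py <<'E'
from scipy.spatial.transform import Rotation as Ro
def rel(X,yaw=None,s=None,xdir=None):
    """shift cm & turn deg in tool axes to reach tcp X, tool down with jaw x along xdir"""
    s=s or bot.sense();R=Ro.from_rotvec(s["orientation"]).as_matrix()
    sh=R.T@(np.array(X)-s["eef_pos"])*100
    if xdir is None: G=R.copy()[:,0]
    else: G=np.array(xdir,float)
    G[2]=0;G/=np.linalg.norm(G)
    if G@R[:,0]<0:G=-G
    z=np.array([0,0,-1.]);G=np.stack([G,np.cross(z,G),z],1)
    rv=Ro.from_matrix(R.T@G).as_rotvec(degrees=True)
    return sh,rv
E
python3 - <<'E'
from h import *
np.set_printoptions(precision=4,suppress=True)
for n,a,b in (("scene",(298.75,252.1),(321.25,254.9)),("side",(200+228/4,140+262/3.12),(200+291/4,140+288/3.12))):
    A,B=onz(n,a,.246),onz(n,b,.246);d=(B-A)[:2];print(n,A,B,np.linalg.norm(d),np.degrees(np.arctan2(d[1],d[0])),(A+B)/2)
R=Ro.from_rotvec(bot.sense()["orientation"]).as_matrix();print(R)
E
```

```text
scene [0.5038 0.3841 0.246 ] [0.444  0.4083 0.246 ] 0.06452361785731575 157.98274360217448 [0.4739 0.3962 0.246 ]
side [0.502  0.3878 0.246 ] [0.4436 0.4136 0.246 ] 0.06389096353481256 156.13443375066225 [0.4728 0.4007 0.246 ]
[[ 0.4158  0.9095 -0.    ]
 [ 0.9095 -0.4158 -0.    ]
 [-0.0001 -0.     -1.    ]]
```

```bash
python3 - <<'E'
from h import *
np.set_printoptions(precision=3,suppress=True)
a=np.radians(67)
print(rel([.474,.398,.46],xdir=[np.cos(a),np.sin(a),0]))
E
```

```text
(array([-11.594,  26.563,  -5.527]), array([-0.001,  0.003, -1.57 ]))
```

```bash
python3 -m handwheel '[-1,2,-3,0,0,0, -3,6,-5.5,0,0,0, -5,10.5,-5.5,0,0,-1.6, -7,15,-5.5,0,0,-1.6, -9,19.5,-5.5,0,0,-1.6, -10.5,24,-5.5,0,0,-1.6, -11.6,26.6,-5.5,0,0,-1.6, -11.6,26.6,-5.5,0,0,-1.6, -11.6,26.6,-5.5,0,0,-1.6]' -1 
python3 - <<'E'
from h import *
np.set_printoptions(precision=4,suppress=True)
s=bot.sense();print(s["t"],s["eef_pos"],s["orientation"],s["qd"])
im=bot.capture("wrist");cv2.imwrite("pics/w1.png",im[:,:,::-1])
P=(s["eef_pos"],s["orientation"])
for t,z in(("canister_handle",.237),("mat_top",.008)):
    for r in bot.place_of("wrist",t): print(t,r["score"],r["point"],onz("wrist",r["point"],z,P))
E
```

```text
t: 2.25
eef_pos: [0.4746, 0.3975, 0.4597]
orientation: [-2.62, -1.732, 0.0]
force: [0.3, 0.5, -0.1]
width: 0.0857
2.25 [0.4746 0.3975 0.4597] [-2.62   -1.7324  0.0002] [ 0.0353 -0.0029  0.0023  0.0024 -0.0007 -0.0018]
canister_handle 0.8 [246.1, 216.8] [0.473  0.3917 0.237 ]
mat_top 0.65 [91.3, 232.7] [0.4932 0.1491 0.008 ]
```

View pics/w1.png

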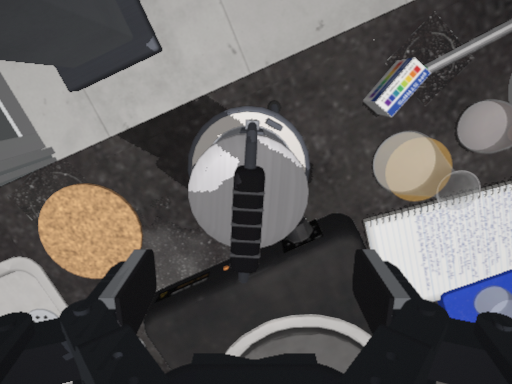

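```bash
python3 - <<'E'
from h import *
np.set_printoptions(precision=4,suppress=True)
s=bot.sense();P=(s["eef_pos"],s["orientation"])
im=cv2.imread("pics/w1.png")
g=im.max(2)
A,B=[onz("wrist",p,.246,P) for p in((250.5,168),(245,272))]
d=(A-B)[:2];print(A,B,np.linalg.norm(d),np.degrees(np.arctan2(d[1],d[0])),(A+B)/2)
hsv=cv2.cvtColor(im,cv2.COLOR_BGR2HSV);m=cv2.inRange(hsv,(5,90,120),(22,255,255))
k,l,st,c=cv2.connectedComponentsWithStats(m)
for i in range(1,k):
    if st[i,4]>1500:
        pts=np.argwhere(l==i)[:,::-1];h=cv2.convexHull(pts.astype(np.float32))[:,0]
        W=np.array([onz("wrist",p,.008,P)[:2] for p in h],np.float32);print(st[i],cv2.minEnclosingCircle(W))
# lid/base circles check
cv2.imwrite("pics/w1c.png",cv2.resize(im[90:290,170:330],None,fx=3,fy=3,interpolation=2))
E
```

```text
[0.4431 0.4082 0.246 ] [0.5016 0.3796 0.246 ] 0.06514925387649659 154.0125390384945 [0.4723 0.3939 0.246 ]
[  38  184  104   95 7337] ((0.49293196201324463, 0.14823010563850403), 0.07028204947710037)
```

View pics/w1c.png

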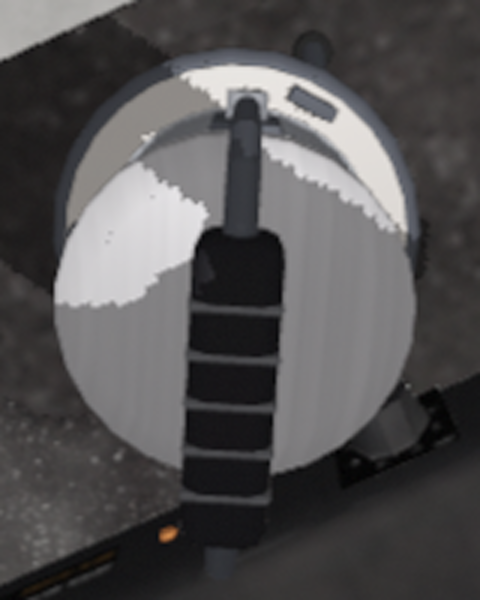

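```bash
python3 - <<'E'
from h import *
np.set_printoptions(precision=3,suppress=True)
a=np.radians(65)
print(rel([.473,.395,.391],xdir=[np.cos(a),np.sin(a),0]))
E
```

```text
(array([-0.364,  0.11 ,  6.878]), array([-0.016, -0.011,  2.128]))
```

```bash
python3 -m handwheel '[-0.2,0,1,0,0,1, -0.35,0.1,2.5,0,0,2, -0.35,0.1,4.5,0,0,2, -0.35,0.1,6,0,0,2, -0.35,0.1,6.9,0,0,2, -0.35,0.1,6.9,0,0,2, -0.35,0.1,6.9,0,0,2]' -1 
python3 - <<'E'
from h import *
s=bot.sense();print(s["t"],s["eef_pos"],s["orientation"],s["force"])
im=bot.capture("wrist");cv2.imwrite("pics/w2.png",im[:,:,::-1])
im=bot.capture("side");cv2.imwrite("pics/s2.png",cv2.resize(im[140:330,190:340,::-1],None,fx=3,fy=3))
E
```

```text
t: 3.1
eef_pos: [0.474, 0.3943, 0.3909]
orientation: [2.649, 1.689, 0.0]
force: [-0.1, 0.8, 0.7]
width: 0.0856
3.1 [0.47395853 0.39429479 0.39088734] [2.64912659e+00 1.68867764e+00 4.26771450e-04] [-0.06097168  0.75021531  0.70641364]
```

View pics/w2.png

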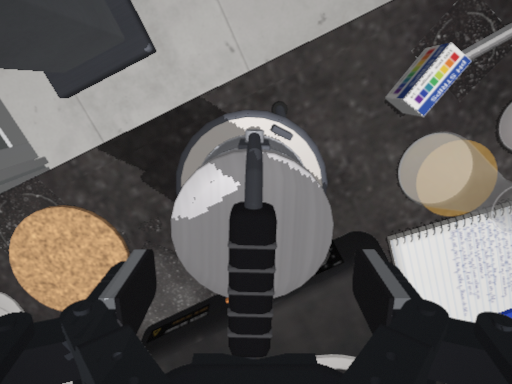

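View pics/s2.png

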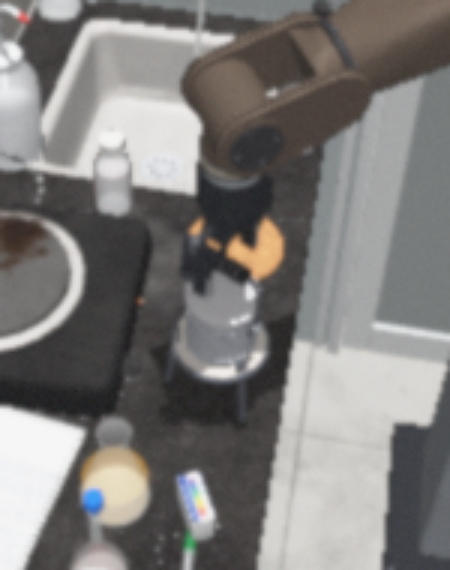

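```bash
python3 - <<'E'
from h import *
np.set_printoptions(precision=4,suppress=True)
s=bot.sense();P=(s["eef_pos"],s["orientation"])
A,B=[onz("wrist",p,.246,P) for p in((252.5,205),(249.5,355))]
d=(A-B)[:2];print(A,B,np.linalg.norm(d),np.degrees(np.arctan2(d[1],d[0])),(A+B)/2)
R=Ro.from_rotvec(P[1]).as_matrix();print(R.T@(A-P[0]),R.T@(B-P[0]),np.degrees(np.arctan2(R[1,0],R[0,0])))
E
```

```text
[0.4428 0.4072 0.246 ] [0.5024 0.378  0.246 ] 0.06637887646745738 153.88098944747364 [0.4726 0.3926 0.246 ]
[-0.0018 -0.034   0.1459] [-0.0031  0.0324  0.146 ] 65.02596317658426
```

```bash
python3 -m handwheel '[-0.22,-0.1,0,0,0,1, -0.22,-0.1,0,0,0,1]' -1
python3 -m handwheel '[0,0,0,0,0,0,0,0,0,0,0,0,0,0,0,0,0,0,0,0,0,0,0,0,0,0,0,0,0,0,0,0,0,0,0,0,0,0,0,0,0,0,0,0,0,0,0,0,0,0,0,0,0,0,0,0,0,0,0,0]' 1 60
```

```text
t: 3.4
eef_pos: [0.472, 0.3925, 0.3916]
orientation: [2.664, 1.665, 0.002]
force: [-0.8, -0.6, -0.6]
width: 0.0854
t: 4.4
eef_pos: [0.4721, 0.3927, 0.3909]
orientation: [-2.664, -1.665, -0.001]
force: [1.3, 1.3, -0.8]
width: 0.0171
```

```bash
python3 -m handwheel '[0,0,-0.2,0,0,0, 0,0,-0.6,0,0,0, 0,0,-1.2,0,0,0, 0,0,-2,0,0,0, 0,0,-3,0,0,0, 0,0,-4,0,0,0, 0,0,-5,0,0,0, 0,0,-5.7,0,0,0, 0,0,-6,0,0,0, 0,0,-6,0,0,0, 0,0,-6,0,0,0]'
python3 - <<'E'
from h import *
s=bot.sense();print(s["t"],s["eef_pos"],s["orientation"],s["force"],s["width"])
a=bot.capture("wrist");cv2.imwrite("pics/w3.png",a[:,:,::-1])
im=bot.capture("side");cv2.imwrite("pics/s3.png",cv2.resize(im[140:330,190:340,::-1],None,fx=3,fy=3))
E
```

```text
t: 5.5
eef_pos: [0.4719, 0.3926, 0.4502]
orientation: [2.664, 1.666, -0.002]
force: [-0.5, -0.2, -3.8]
width: 0.0168
5.5 [0.47192183 0.39256687 0.45021113] [ 2.66376769e+00  1.66550790e+00 -1.51291546e-03] [-0.50233791 -0.1687685  -3.78142269] 0.016847513583140027
```

View pics/w3.png

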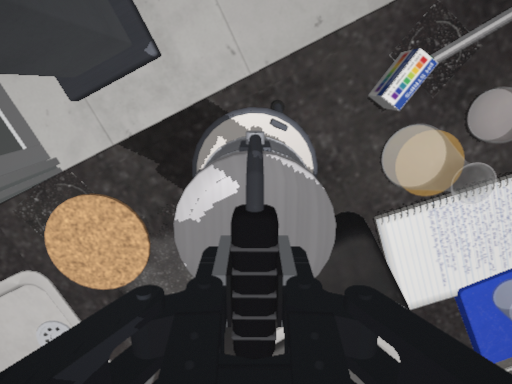

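View pics/s3.png

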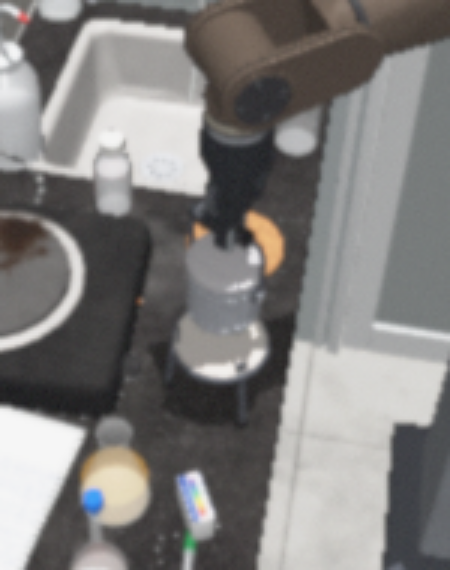

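```bash
python3 - <<'E'
from h import *
np.set_printoptions(precision=3,suppress=True)
print(rel([.493,.1485,.451]),bot.sense()["joint_pos"])
E
```

```text
(array([-21.02,  12.58,  -0.1 ]), array([-0.049,  0.072, -0.   ])) [ 0.529  0.122  1.685  0.     1.336 -0.589]
```

```bash
python3 -m handwheel '[-0.2,0.1,0,0,0,0, -0.7,0.4,0,0,0,0, -1.5,0.9,0,0,0,0, -2.5,1.5,0,0,0,0, -3.7,2.2,0,0,0,0, -5,3,0,0,0,0, -6.3,3.8,0,0,0,0, -7.6,4.6,0,0,0,0, -8.8,5.3,0,0,0,0, -9.8,5.9,0,0,0,0, -10.4,6.2,0,0,0,0, -10.5,6.3,0,0,0,0]'
python3 -m handwheel '[-0.2,0.1,0,0,0,0, -0.7,0.4,0,0,0,0, -1.5,0.9,0,0,0,0, -2.5,1.5,0,0,0,0, -3.7,2.2,0,0,0,0, -5,3,0,0,0,0, -6.3,3.8,0,0,0,0, -7.6,4.6,0,0,0,0, -8.8,5.3,0,0,0,0, -9.8,5.9,0,0,0,0, -10.4,6.2,0,0,0,0, -10.5,6.3,0,0,0,0]'
python3 -m handwheel '[0,0,0.5,0,0,0, 0,0,1.5,0,0,0, 0,0,2.5,0,0,0, 0,0,3.5,0,0,0, 0,0,4.5,0,0,0, 0,0,5.5,0,0,0, 0,0,6.5,0,0,0, 0,0,7.5,0,0,0, 0,0,8.5,0,0,0, 0,0,9.5,0,0,0, 0,0,10,0,0,0, 0,0,10,0,0,0]'
python3 - <<'E'
from h import *
np.set_printoptions(precision=4,suppress=True)
s=bot.sense();print(s["t"],s["eef_pos"],s["orientation"],s["force"],s["width"])
a=bot.capture("wrist");cv2.imwrite("pics/w4.png",a[:,:,::-1])
for n in("side","scene"):
    im=bot.capture(n);y,x=(140,200) ;cv2.imwrite(f"pics/{n}4.png",cv2.resize(im[y:y+180,x:x+150,::-1],None,fx=3,fy=3,interpolation=2))
    r=bot.place_of(n,"canister_base");print([(q["point"],q["score"],onz(n,q["point"],.06)) for q in r])
    print(proj(n,[s["eef_pos"][0],s["eef_pos"][1],s["eef_pos"][2]-.291]))
print(rel([.493,.1485,.299]))
E
```

```text
t: 6.8
eef_pos: [0.4828, 0.2698, 0.4508]
orientation: [-2.665, -1.664, -0.0]
force: [-0.2, -0.4, -3.8]
width: 0.0171
t: 8.0
eef_pos: [0.4934, 0.1478, 0.4507]
orientation: [-2.665, -1.664, -0.0]
force: [0.6, -0.0, -4.1]
width: 0.0172
t: 9.2
eef_pos: [0.4931, 0.1486, 0.3495]
orientation: [-2.663, -1.665, 0.003]
force: [-0.6, 0.0, -3.9]
width: 0.0174
9.2 [0.4931 0.1486 0.3495] [-2.6629 -1.665   0.003 ] [-0.628   0.021  -3.9194] 0.017377543808040945
[([269.3, 212.5], 0.58, array([0.4897, 0.1453, 0.06  ]))]
[268.3512 213.1705]
[([271.1, 214.2], 0.9, array([0.5095, 0.1487, 0.06  ]))]
[275.4575 213.3928]
(array([-0.0439, -0.0523,  5.2467]), array([ 0.07  , -0.0413, -0.    ]))
```

View pics/w4.png

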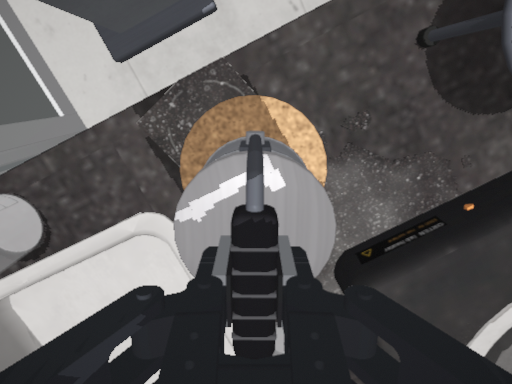

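View pics/side4.png

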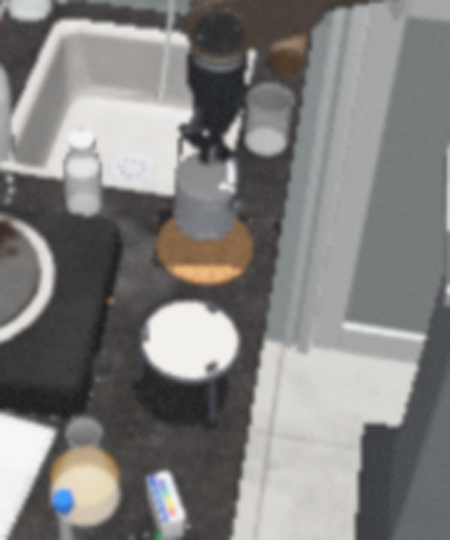

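View pics/scene4.png

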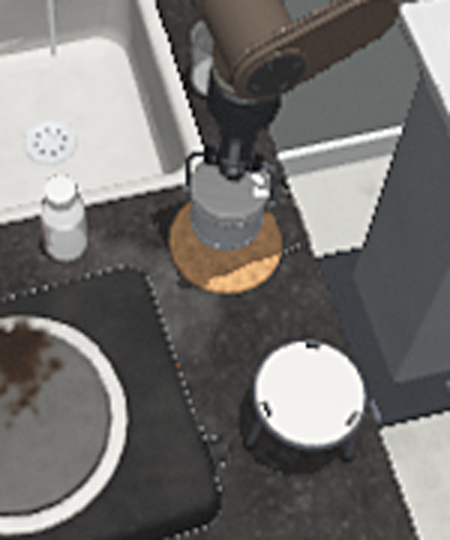

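```bash
python3 -m handwheel '[0,0,0.4,0,0,0, 0,0,1,0,0,0, 0,0,1.7,0,0,0, 0,0,2.4,0,0,0, 0,0,3,0,0,0, 0,0,3.5,0,0,0, 0,0,3.9,0,0,0, 0,0,4.2,0,0,0, 0,0,4.4,0,0,0, 0,0,4.5,0,0,0, 0,0,4.5,0,0,0]'
python3 -m handwheel '[0,0,0.1,0,0,0, 0,0,0.2,0,0,0, 0,0,0.3,0,0,0,0,0,0.3,0,0,0]'
```

```text
t: 10.55
eef_pos: [0.4934, 0.1487, 0.3058]
orientation: [2.664, 1.666, 0.0]
force: [-0.2, 0.2, -3.9]
width: 0.0169
t: 10.95
eef_pos: [0.4933, 0.1486, 0.3026]
orientation: [-2.664, -1.665, 0.0]
force: [-0.5, -0.3, -3.5]
width: 0.0172
```

```bash
python3 -m handwheel '[0,0,0.1,0,0,0, 0,0,0.2,0,0,0, 0,0,0.2,0,0,0]'
python3 -m handwheel '[0,0,0.07,0,0,0, 0,0,0.14,0,0,0, 0,0,0.14,0,0,0]'
```

```text
t: 11.25
eef_pos: [0.4933, 0.1486, 0.3005]
orientation: [-2.664, -1.665, 0.001]
force: [-0.9, -0.9, -3.1]
width: 0.0167
t: 11.55
eef_pos: [0.4933, 0.1486, 0.2992]
orientation: [-2.664, -1.666, 0.0]
force: [-1.4, 0.3, -4.2]
width: 0.0169
```

```bash
python3 -m handwheel '[0,0,0.1,0,0,0, 0,0,0.1,0,0,0, 0,0,0.1,0,0,0]'
```

```text
t: 11.85
eef_pos: [0.4935, 0.1487, 0.2988]
orientation: [2.664, 1.665, 0.001]
force: [-0.2, -0.2, -1.2]
width: 0.0171
```

```bash
python3 -m handwheel '[0,0,0.1,0,0,0, 0,0,0.1,0,0,0, 0,0,0.1,0,0,0]'
```

```text
t: 12.15
eef_pos: [0.4937, 0.1488, 0.2987]
orientation: [2.663, 1.666, 0.002]
force: [-2.3, 0.8, 5.3]
width: 0.0169
```

```bash
python3 -m handwheel '[0,0,0,0,0,0,0,0,0,0,0,0,0,0,0,0,0,0,0,0,0,0,0,0,0,0,0,0,0,0,0,0,0,0,0,0,0,0,0,0,0,0,0,0,0,0,0,0]' -1 20
python3 - <<'E'
from h import *
a=bot.capture("wrist");cv2.imwrite("pics/w5.png",a[:,:,::-1])
E
```

```text
t: 12.95
eef_pos: [0.4934, 0.1486, 0.2973]
orientation: [2.664, 1.666, 0.0]
force: [-0.1, -0.8, -0.8]
width: 0.0857
```

View pics/w5.png

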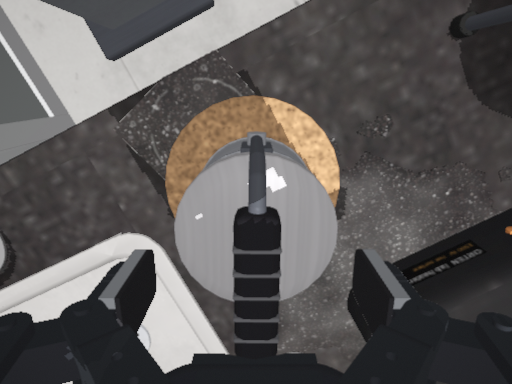

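The fingers (about (134,300) and (372,300)) are clear of the bar at x≈257, and the canister is standing on the mat. I'll back straight up.

```bash
python3 -m handwheel '[0,0,-0.5,0,0,0, 0,0,-1.5,0,0,0, 0,0,-3,0,0,0, 0,0,-5,0,0,0, 0,0,-7.5,0,0,0, 0,0,-10,0,0,0, 0,0,-12.5,0,0,0, 0,0,-14,0,0,0, 0,0,-15,0,0,0, 0,0,-15,0,0,0, 0,0,-15,0,0,0]'
python3 - <<'E'
from h import *
np.set_printoptions(precision=4,suppress=True)
s=bot.sense();print(s["t"],s["eef_pos"],s["force"]);P=(s["eef_pos"],s["orientation"])
a=bot.capture("wrist");cv2.imwrite("pics/w6.png",a[:,:,::-1])
for t,z in(("canister_handle",.145),("canister_base",.008),("mat_top",.008)):
    print(t,[(q["point"],q["score"],onz("wrist",q["point"],z,P)) for q in bot.place_of("wrist",t)])
for n in("side","scene"):
    im=bot.capture(n);cv2.imwrite(f"pics/{n}6.png",cv2.resize(im[140:320,200:350,::-1],None,fx=3,fy=3,interpolation=2))
    print([(q["point"],q["score"],onz(n,q["point"],.008)) for q in bot.place_of(n,"canister_base")],proj(n,[.493,.1485,.008]))
    print([(q["point"],q["score"],onz(n,q["point"],.145)) for q in bot.place_of(n,"canister_handle")])
E
```

```text
t: 14.1
eef_pos: [0.4932, 0.1486, 0.4465]
orientation: [-2.663, -1.665, 0.002]
force: [-0.1, 1.0, -0.4]
width: 0.0851
14.1 [0.4932 0.1486 0.4465] [-0.0724  0.9674 -0.3753]
canister_handle [([253.4, 184.0], 0.65, array([0.4946, 0.1458, 0.145 ]))]
canister_base []
mat_top []
[([266.2, 220.6], 0.82, array([0.5005, 0.1458, 0.008 ]))] [267.8181 221.3175]
[([266.4, 199.8], 0.58, array([0.5035, 0.1595, 0.145 ]))]
[([270.4, 220.2], 0.73, array([0.5086, 0.1455, 0.008 ]))] [274.6721 219.9758]
[([277.4, 198.2], 0.94, array([0.4883, 0.1379, 0.145 ]))]
```

View pics/w6.png

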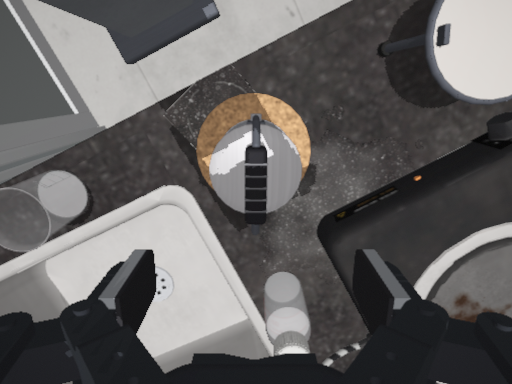

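View pics/side6.png

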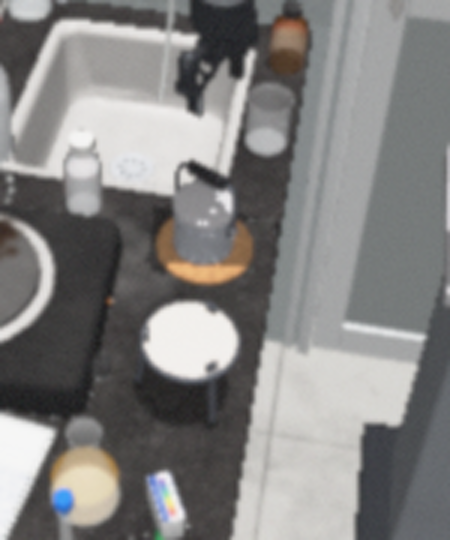

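View pics/scene6.png

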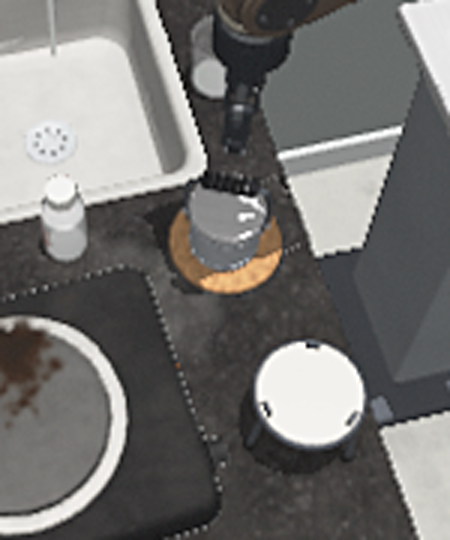

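```bash
python3 - <<'E'
from h import *
np.set_printoptions(precision=4,suppress=True)
s=bot.sense();P=(s["eef_pos"],s["orientation"])
print([onz("wrist",p,.154,P) for p in((256,145),(256,224))])
print("lid centre",onz("wrist",(255,167.5),.1,P))
a=bot.capture("scene")
for n,im in(("scene",a),("side",bot.capture("side"))):
    im=np.ascontiguousarray(im[:,:,::-1]);im=cv2.resize(im,None,fx=4,fy=4,interpolation=2)
    for r,z,c in((.07,.008,(0,255,0)),(.043,.008,(0,0,255)),(.0455,.1,(255,0,0))):
        q=np.array([proj(n,[.493+r*np.cos(t),.1485+r*np.sin(t),z]) for t in np.linspace(0,6.28,60)])
        cv2.polylines(im,[(q*4+1.5).astype(np.int32)],True,c,1)
    cv2.imwrite(f"pics/{n}7.png",im[700:1000,940:1240])
E
python3 -c "
import cv2,numpy as np
cv2.imwrite('pics/ov7.png',cv2.resize(np.hstack([cv2.imread('pics/scene7.png'),cv2.imread('pics/side7.png')]),(800,400)))"
```

```text
[array([0.4655, 0.1625, 0.154 ]), array([0.5252, 0.1336, 0.154 ])]
lid centre [0.4928 0.1486 0.1   ]
```

View pics/ov7.png

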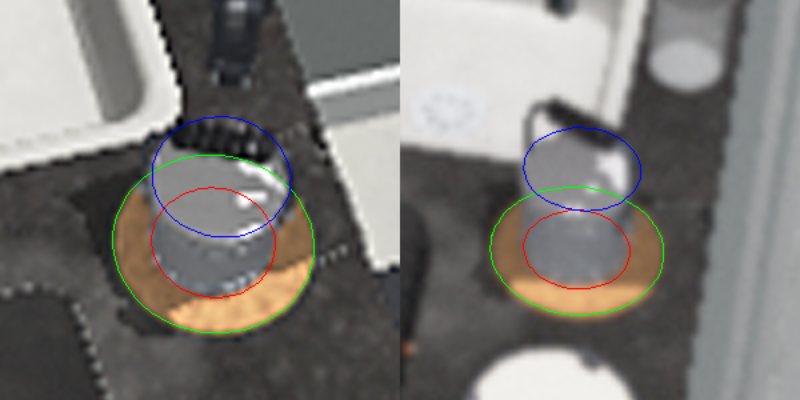

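The overlay of a centred base and lid matches the images to within a few mm in both views, so I'm handing the job in.

```bash
python3 -c "
from cell import bot
print(bot.sense()['t'],bot.close_job())"
```

```text
the job is handed in; nothing more can be done
14.7 None
```

The canister is off the tripod and standing upright in the middle of the cork mat, and I handed the job in at about 14.7 s. I gripped the handle across its width at 60 N and lifted it 6 cm. I carried it level to the mat, lowered it in millimetre steps until the wrist force showed contact (about 5 N), opened the fingers and backed straight up 15 cm.

**Position:** In the last wrist picture the lid centre is at (0.493, 0.149), against a mat centre of (0.493, 0.148). The outlines of a centred canister and mat fit both outside camera views to within a few mm.

**Surroundings:** The tripod is standing, and nothing round about looks moved in the last pictures. I judged both by eye and did not re-measure them. The gripper is open and clear of everything.

**Disagreement:** The network's estimates of the base were off by 8 mm (side view) and 16 mm (scene view) in x. I trusted the outline fit and the wrist view over these; even the larger error is inside the 25 mm limit.

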